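Find the full soap tin by feel

ROBOT

A 7-joint arm with a two-finger parallel gripper is mounted at the origin on the work surface. World frame = base frame: x ahead of the robot, y to its left, z up, the work surface at z = 0. Lengths are in m, angles in rad, forces in N, time in s.
With the tool pointing down it reaches from about 0.4 to 0.85 m from the base axis. Payload 10.4 kg.
Tool frame: the origin (TCP) lies between the finger pads; the fingertips stand manip.finger_overhang ahead of it and the grasp point (between the pads) lies 11 mm behind it (manip.finger_overhang is the distance from the TCP to the fingertips, in m); x points along the fingers, z is the direction in which the jaws open and shut, and the axes are right-handed (so a half turn about x gives the same grasp; the last joint's range is limited). The gripper opens to 85 mm and grips with 20 to 120 N. Pads are 22 mm wide; open, the fingers measure 114 mm over their backs; the gripper's body (76 mm by 85 mm) begins 54 mm behind the grasp point. The pads swing forward as they close: fully open they stand 13 mm farther back than shut.
Start: joints at [-1.157, 0.332, -0.065, 1.46, 0.022, 1.35, -0.088], TCP at [0.264, 0.566, 0.239] pointing down, gripper open.
Joint ranges: [-2.6, 2.6], [-0.5, 2.12], [-1.47, 1.34], [0.16, 2.42], [-1.27, 4.41], [0.06, 2.06], [-2.6, 2.6]. Speed limits (rad/s): [2.22, 2.22, 2.79, 2.79, 3.14, 3.14, 3.14].

INTERFACE

Orientations are given as a unit quaternion [x, y, z, w].
In Python, from workcell import get_obs, camera, workorder, manip gives the robot as it stands. The module is installed in compiled form; this text tells all that it offers.
- The arm moves only by the tool play_rows, never from a script. Its argument "increments" is text: rows parted by semicolons, each of 4 numbers parted by spaces: the shift along the tool's x, y, z in m, then the turn about the tool's x in rad. A call has 1 to 20 rows; each row shifts and turns the pose as measured when the row begins, along the tool's axes as they then stand; what a row does not reach is not made up. A row lasts 1/10 s, in which the tool goes at most 50 mm and 8.59 degrees, less where a joint would pass 70% of its speed; a pose out of reach is approached as far as the arm can. A call is refused whole if a number of a shift passes 0.05 or a number of a turn 0.15, either way. A call with a gripper value outside its range is refused whole. "hand" is the gripper command: -1 is fully open, 1 is shut, values between are in proportion, set as the call begins (left out, the last holds). The fingers move at their own pace and stop on an object; "squeeze" is the grip in N (left out, the last holds). Time passes only in rows, so rows that do not move let the fingers close. It gives the time, the measured TCP pose, the force and the opening at its end, in the units of the state.
- get_obs(): the state, without advancing time (a new reading comes with each control period).
- camera(name): name is "scene" or "side" or "wrist"; returns a dict with "img" (400x640x3 uint8, blue, green, red), "fov_y" (degrees; the focal length in pixels is half the picture's height over the tangent of half this angle, whatever the lens; pixels are square), "cx", "cy" (the principal point, pixels), "distortion" ([k1, k2, p1, p2, k3] as OpenCV has them; the pictures are not rectified), "R" (3x3) and "t" (3): a world point X has camera coordinates R X + t; the wrist camera has in their place "tool_from_camera" (4x4, takes a point from camera to tool coordinates, whose origin is the TCP and whose axes are the tool frame's). Camera axes: x right, y down, z forward; pixel columns grow to the right and rows downward; lengths in m; the calibration is good to about 2 mm. A picture is of the moment at which its call begins: read the wrist's pose just before it. There is no depth.
- workorder.hand_in(): hands the job in, once; it reports no verdict.
The state is a dict: "clock": time; "joint_pos": joint angles; "joint_velocities": joint speeds; "tau": joint torques, N m; "position": TCP position; "ee_rot": TCP orientation; "ft_force": force on the tool from outside, world axes, zero at the start; "torque": the same for the moment, N m; "grip_width": opening from 0.0 (shut) to 1.0 (fully open).
Only numpy, scipy, OpenCV 4.12 (cv2) and the standard library are available. Lean on these libraries where they do the work, as an engineer would, in place of code of your own. Each camera call takes 0.05 s, during which the arm holds its last target.

TASK

One of the three identical closed tins on the bamboo shelf is full and clearly heavier than the others. Heft them one at a time, from the robot's left to its right: lift each a few centimetres clear of the slats, feel its weight for a second and set it back upright where it stood (the last one may stay in the hand if it is the one). Then take the heaviest, raise it upright about 15 cm above the slats and finish while still holding it there at rest, with the other two standing at their places; keep the tins upright throughout and do not disturb the other things on the shelf.

Things in the scene. Friction and masses are not known exactly. Their poses are not given: they have to be found in the camera images.
- slats: fixed bamboo slat board of the rattan shelf, 480 (x) x 660 (y) x 20 thick, lying level on the shelf; origin at the centre of its underside, so the surface the things stand on is 20 above the origin (world height 20). Its yaw is within 0.1 rad of square to the robot.
- tin_left_mid (a point): centre, half-way up, of a closed round aluminium tin, 54 across (56 at the lid, its top 14, which does not come off), 60 tall, upright on the slats (centre 30 above them); the leftmost of the three seen from the robot (largest y). z axis up along the tin. The three tins look alike. Nothing else stands within 60 of the centre on the tin's near and far side (x).
- tin_left: the same left tin; origin at the centre of its underside. A soap puck is shut inside, loose by a few mm. With its puck a tin weighs 0.15 to 0.35 kg, the one heaviest 0.55 to 0.75 kg; which of the three that is cannot be seen and changes every time.
- tin_middle_mid (a point): centre, half-way up, of a closed round aluminium tin, 54 across (56 at the lid, its top 14, which does not come off), 60 tall, upright on the slats (centre 30 above them); the one between the other two. z axis up along the tin. The three tins look alike. Nothing else stands within 60 of the centre on the tin's near and far side (x).
- tin_middle: the same middle tin; origin at the centre of its underside. A soap puck is shut inside, loose by a few mm. With its puck a tin weighs 0.15 to 0.35 kg, the one heaviest 0.55 to 0.75 kg; which of the three that is cannot be seen and changes every time.
- tin_right_mid (a point): centre, half-way up, of a closed round aluminium tin, 54 across (56 at the lid, its top 14, which does not come off), 60 tall, upright on the slats (centre 30 above them); the rightmost seen from the robot (smallest y). z axis up along the tin. The three tins look alike. Nothing else stands within 60 of the centre on the tin's near and far side (x).
- tin_right: the same right tin; origin at the centre of its underside. A soap puck is shut inside, loose by a few mm. With its puck a tin weighs 0.15 to 0.35 kg, the one heaviest 0.55 to 0.75 kg; which of the three that is cannot be seen and changes every time.
- toothbrush_holder: bystander: cream ceramic toothbrush holder, 76 wide, 100 tall, two brushes standing in it up to 185 (mm); origin at the centre of its underside; leave alone
- steel_cup: bystander: stainless steel cup, 72 across, 85 tall (mm); origin at the centre of its underside; leave alone
- comb: bystander: red plastic comb lying flat, 34 x 160 x 6 (mm); origin at the centre of its underside; leave alone
- perfume_bottle: bystander: small closed glass perfume bottle, 36 x 24, 70 tall (mm); origin at the centre of its underside; leave alone
- face_brush: bystander: grey hard silicone face brush, 62 x 44, 27 tall (mm); origin at the centre of its underside; leave alone
- soap_dish: bystander: white soap dish with a bar of soap, 80 x 115, 34 tall (mm); origin at the centre of its underside; leave alone
- cream_jar: bystander: closed white cream jar, 52 across, 45 tall (mm); origin at the centre of its underside; leave alone
There are look-alikes about, which are no part of the job. Leave any blue or yellow look-alike of the tin_left alone.

How it is judged:
On the way, in this order (a step that is already met when the one before it is completed fails the run):
1. the left tin is held in the fingers clear of the slats (at least 15 mm) for half a second, the other two standing on the slats (height (world z) of tin_left_mid above 0.065 m and contact force between tin_left and the fingers above 1 N and contact force between tin_left and slats below 0.05 N and height (world z) of each of tin_middle_mid, tin_right_mid below 0.056 m), for 0.5 s.
2. the middle tin is held in the fingers clear of the slats (at least 15 mm) for half a second, the other two standing on the slats (height (world z) of tin_middle_mid above 0.065 m and contact force between tin_middle and the fingers above 1 N and contact force between tin_middle and slats below 0.05 N and height (world z) of each of tin_left_mid, tin_right_mid below 0.056 m), for 0.5 s.
3. the right tin is held in the fingers clear of the slats (at least 15 mm) for half a second, the other two standing on the slats (height (world z) of tin_right_mid above 0.065 m and contact force between tin_right and the fingers above 1 N and contact force between tin_right and slats below 0.05 N and height (world z) of each of tin_left_mid, tin_middle_mid below 0.056 m), for 0.5 s.
At the end, for the whole second after the job is handed in: The heaviest tin is held in the fingers, underside at least 100 mm above the slats, within 0.3 rad of upright, at rest; the other two (each pressing on the slats with under 4.4 N) stand upright, released, on the slats within 40 mm of where they started (((height (world z) of tin_left_mid above 0.15 m and angle between tin_left_mid's own z axis and vertical below 0.3 rad and contact force between tin_left and the fingers above 2 N and linear speed of tin_left below 0.03 m/s and contact force between tin_left and slats below 0.05 N and (height (world z) of tin_middle_mid below 0.056 m and angle between tin_middle_mid's own z axis and vertical below 0.1 rad and distance of tin_middle_mid from where it was at the start of the episode below 0.04 m and contact force between tin_middle and slats between 0.8 and 4.4 N and contact force between tin_middle and the fingers below 0.05 N and contact force between tin_middle and tin_left below 0.05 N and linear speed of tin_middle below 0.03 m/s) and (height (world z) of tin_right_mid below 0.056 m and angle between tin_right_mid's own z axis and vertical below 0.1 rad and distance of tin_right_mid from where it was at the start of the episode below 0.04 m and contact force between tin_right and slats between 0.8 and 4.4 N and contact force between tin_right and the fingers below 0.05 N and contact force between tin_right and tin_left below 0.05 N and linear speed of tin_right below 0.03 m/s)) or (height (world z) of tin_middle_mid above 0.15 m and angle between tin_middle_mid's own z axis and vertical below 0.3 rad and contact force between tin_middle and the fingers above 2 N and linear speed of tin_middle below 0.03 m/s and contact force between tin_middle and slats below 0.05 N and (height (world z) of tin_left_mid below 0.056 m and angle between tin_left_mid's own z axis and vertical below 0.1 rad and distance of tin_left_mid from where it was at the start of the episode below 0.04 m and contact force between tin_left and slats between 0.8 and 4.4 N and contact force between tin_left and the fingers below 0.05 N and contact force between tin_left and tin_middle below 0.05 N and linear speed of tin_left below 0.03 m/s) and (height (world z) of tin_right_mid below 0.056 m and angle between tin_right_mid's own z axis and vertical below 0.1 rad and distance of tin_right_mid from where it was at the start of the episode below 0.04 m and contact force between tin_right and slats between 0.8 and 4.4 N and contact force between tin_right and the fingers below 0.05 N and contact force between tin_right and tin_middle below 0.05 N and linear speed of tin_right below 0.03 m/s)) or (height (world z) of tin_right_mid above 0.15 m and angle between tin_right_mid's own z axis and vertical below 0.3 rad and contact force between tin_right and the fingers above 2 N and linear speed of tin_right below 0.03 m/s and contact force between tin_right and slats below 0.05 N and (height (world z) of tin_left_mid below 0.056 m and angle between tin_left_mid's own z axis and vertical below 0.1 rad and distance of tin_left_mid from where it was at the start of the episode below 0.04 m and contact force between tin_left and slats between 0.8 and 4.4 N and contact force between tin_left and the fingers below 0.05 N and contact force between tin_left and tin_right below 0.05 N and linear speed of tin_left below 0.03 m/s) and (height (world z) of tin_middle_mid below 0.056 m and angle between tin_middle_mid's own z axis and vertical below 0.1 rad and distance of tin_middle_mid from where it was at the start of the episode below 0.04 m and contact force between tin_middle and slats between 0.8 and 4.4 N and contact force between tin_middle and the fingers below 0.05 N and contact force between tin_middle and tin_right below 0.05 N and linear speed of tin_middle below 0.03 m/s)))); the arm keeps its last pose, push and grip.
It fails at once if a tin is tipped by more than 0.6 rad (angle between any of tin_left_mid, tin_middle_mid, tin_right_mid's own z axis and vertical above 0.6 rad).
It fails at once if one of the other things on the shelf is shoved more than 25 mm or tipped over (distance of any of toothbrush_holder, steel_cup, comb, perfume_bottle, face_brush, soap_dish, cream_jar from where it was at the start of the episode above 0.025 m or angle between any of toothbrush_holder, steel_cup, comb, perfume_bottle, face_brush, soap_dish, cream_jar's own z axis and vertical above 0.5 rad).
It also fails if it takes over 72 s, if anything falls off the work surface, if the arm or the gripper's body presses on something with over 40 N, if the wrist force passes 120 N, or if a joint passes its speed limit or range.

## Working session

There is one attempt and no reset: what is moved stays moved. The work goes in short steps, Python scripts to look and compute and a tool call to move; the robot and the scene stay as the last step left them, time stands still between calls to the robot, and variables do not carry over. Pictures are saved under pics/ and viewed, and the job is handed in when it is done.

Besides the shell and the picture viewer there is one more tool, called after "Call:" as name(argument=value, ...) on one line, values as JSON. play_rows: Moves the arm, as the interface text tells. Its arguments: {"type":"object","properties":{"increments":{"type":"string"},"hand":{"type":"number"},"squeeze":{"type":"number"}},"required":["increments"]}

```bash
mkdir -p pics; ls
python3 - <<'E'
from workcell import get_obs, camera, manip
import cv2
o=get_obs(); print(o); print(manip.finger_overhang)
for n in ("scene","side","wrist"):
    c=camera(n); cv2.imwrite(f"pics/{n}0.png",c["img"])
    print(n,{k:v for k,v in c.items() if k!="img"})
E
```

```text
pics
{'clock': 0.0, 'joint_pos': array([-1.15661315,  0.33285793, -0.06471113,  1.46097763,  0.02161677,
        1.34991872, -0.08852013]), 'joint_velocities': array([ 0.00114932,  0.00082089,  0.0012858 , -0.001027  ,  0.00273519,
       -0.0016453 , -0.00227406]), 'tau': array([-1.38629268e-03, -6.25450659e+01,  4.83483437e-02, -3.91611779e+01,
        1.61100720e-02,  9.87105654e-03,  6.70662326e-08]), 'position': array([0.26423314, 0.56597086, 0.23850734]), 'ee_rot': array([-0.38010105,  0.59687076,  0.37949569,  0.5960298 ]), 'ft_force': array([0.79935647, 1.14135529, 0.62214251]), 'torque': array([0.03252707, 0.01020399, 0.01030171]), 'grip_width': 1.0001181018478729}
0.008
scene {'fov_y': 57.270052994621814, 'cx': 318.5627875518961, 'cy': 199.66396207950459, 'distortion': array([-0.04781103,  0.        ,  0.        ,  0.        ,  0.        ]), 'R': array([[-0.6790397 ,  0.73374399,  0.02290954],
       [ 0.45521733,  0.44535133, -0.77099895],
       [-0.57591864, -0.51311007, -0.63642421]]), 't': array([ 0.3099998 , -0.20747394,  1.46228194])}
side {'fov_y': 45.25814325461525
[... 179 characters left out ...]
,  0.02030223],
       [-0.08026737, -0.67600798, -0.73250963],
       [ 0.1159461 ,  0.72355998, -0.68045386]]), 't': array([-0.5057552 ,  0.13282904,  1.06876391])}
wrist {'fov_y': 71.02760818606804, 'cx': 319.50166885009, 'cy': 197.88354616263854, 'distortion': array([-0.02301661,  0.        ,  0.        ,  0.        ,  0.        ]), 'tool_from_camera': array([[ 2.45277545e-05, -2.60754173e-01,  9.65405231e-01,
        -1.35291593e-01],
       [-8.87253517e-04, -9.65404857e-01, -2.60754049e-01,
         6.67763580e-02],
       [ 9.99999606e-01, -8.50163475e-04, -2.55034270e-04,
         4.21145437e-04],
       [ 0.00000000e+00,  0.00000000e+00,  0.00000000e+00,
         1.00000000e+00]])}
```

View pics/scene0.png

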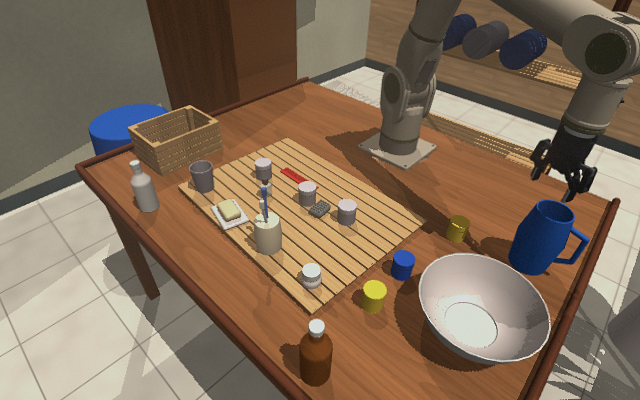

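View pics/side0.png

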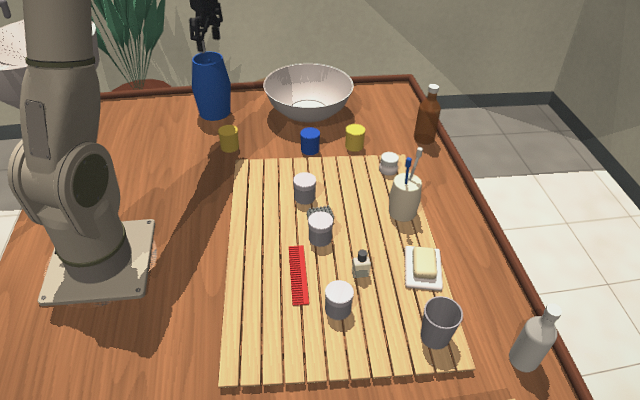

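View pics/wrist0.png

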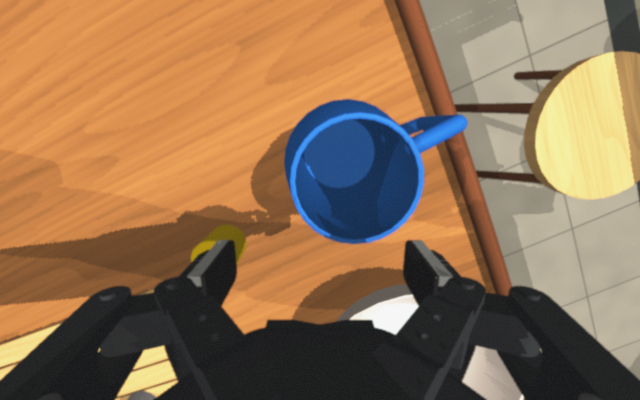

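The three plain tins with white lids are at side (304,187), (320,228) and (339,299), and scene (347,211), (307,193) and (263,169). The cream jar (389,163) is squatter and plain white. The blue and yellow look-alikes stand off the slats. I'll enlarge to confirm.

Run:
```python
import cv2,numpy as np
a=cv2.imread("pics/side0.png")[150:330,260:410]; b=cv2.imread("pics/scene0.png")[145:235,235:385]
cv2.imwrite("pics/cropside.png",cv2.resize(a,None,fx=3.3,fy=3.3,interpolation=cv2.INTER_CUBIC))
cv2.imwrite("pics/cropscene.png",cv2.resize(b,None,fx=5,fy=5,interpolation=cv2.INTER_CUBIC))
```

```text
(no output)
```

View pics/cropside.png

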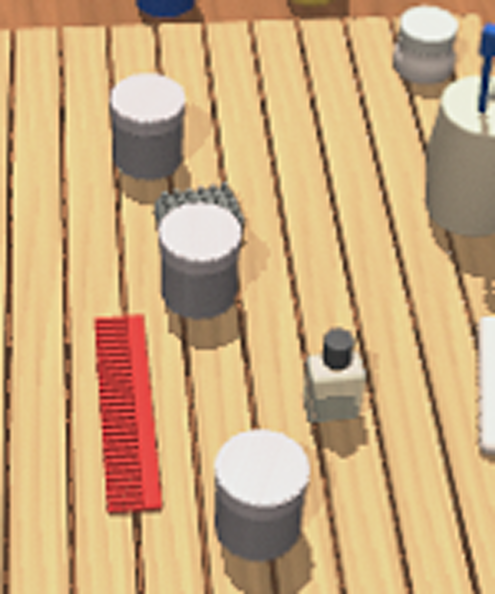

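View pics/cropscene.png

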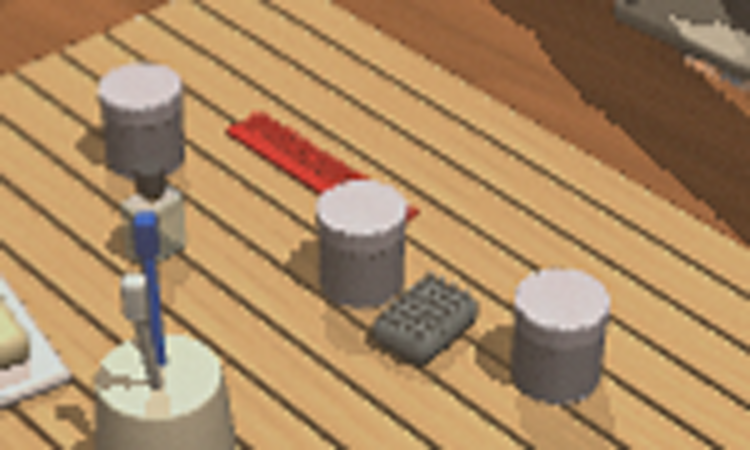

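```bash
cat > h.py <<'E'
import numpy as np, cv2
from scipy.spatial.transform import Rotation as Rn
def K(c):
    h=c["img"].shape[0]; f=h/2/np.tan(np.radians(c["fov_y"])/2)
    return np.array([[f,0,c["cx"]],[0,f,c["cy"]],[0,0,1]])
def ext(c,obs=None):
    if "R" in c: return c["R"],c["t"]
    Rt=Rn.from_quat(obs["ee_rot"]).as_matrix(); T=np.eye(4);T[:3,:3]=Rt;T[:3,3]=obs["position"]
    M=np.linalg.inv(T@c["tool_from_camera"]); return M[:3,:3],M[:3,3]
def ray(c,uv,z,obs=None):
    R,t=ext(c,obs); p=cv2.undistortPoints(np.array([[uv]],float),K(c),c["distortion"])[0,0]
    d=R.T@np.array([p[0],p[1],1]); o=-R.T@t
    return o+d*(z-o[2])/d[2]
def tri(cs,uvs):
    A=[];b=[]
    for c,uv in zip(cs,uvs):
        R,t=ext(c); p=cv2.undistortPoints(np.array([[uv]],float),K(c),c["distortion"])[0,0]
        d=R.T@np.array([p[0],p[1],1]); d/=np.linalg.norm(d); P=np.eye(3)-np.outer(d,d)
        A.append(P); b.append(P@(-R.T@t))
    return np.linalg.lstsq(np.vstack(A),np.hstack(b),rcond=None)[0]
E
python3 - <<'E'
from h import *
from workcell import get_obs,camera
np.set_printoptions(precision=4,suppress=True)
s=camera("side");c=camera("scene")
for n,a,b in [("L",(304.8,180.3),(347.2,205)),("M",(320.6,221.2),(307.4,186.8)),("R",(339.4,291.8),(263.2,162.6))]:
    print(n,ray(s,a,.08),ray(c,b,.08),tri([s,c],[a,b]))
o=get_obs(); print(Rn.from_quat(o["ee_rot"]).as_matrix())
# board corners approx from side, z=.02
for uv in [(240,158),(405,155),(474,375),(220,385)]: print(ray(s,uv,.02))
for n,uv,z in [("perf cap",(362,256),.07+.02),("perf base",(362,275),.02),("brush",(320,212),.045),("comb top",(294,247),.026),("comb",(304,304),.026),("cup rim",(443,313),.105),("holder",(406,180),.12),("brush1",(408,157),.2)]: print(n,ray(s,uv,z))
E
```

```text
L [0.4897 0.1324 0.08  ] [0.4884 0.1398 0.08  ] [0.4885 0.1376 0.0774]
M [ 0.5082 -0.0112  0.08  ] [ 0.507  -0.0023  0.08  ] [ 0.5068 -0.0058  0.0766]
R [ 0.5174 -0.2067  0.08  ] [ 0.5152 -0.1992  0.08  ] [ 0.5156 -0.203   0.0773]
[[-0.0002 -0.9061  0.423 ]
 [-0.0006  0.423   0.9061]
 [-1.     -0.     -0.0006]]
[0.3304 0.319  0.02  ]
[0.7917 0.2804 0.02  ]
[ 0.7435 -0.3852  0.02  ]
[ 0.2805 -0.3419  0.02  ]
perf cap [ 0.5767 -0.1308  0.09  ]
perf base [ 0.5836 -0.1253  0.02  ]
brush [0.5167 0.0539 0.045 ]
comb top [ 0.4458 -0.0322  0.026 ]
comb [ 0.4503 -0.1887  0.026 ]
cup rim [ 0.6928 -0.2971  0.105 ]
holder [0.7184 0.0595 0.12  ]
brush1 [0.7071 0.0441 0.2   ]
```

Call:
play_rows(increments="-0.02 0 0 0.05; -0.02 0 0 0.1; -0.02 0 0 0.14; 0 0 0 0.14; 0 0 0 0.14; 0 0 0 0.14; 0 0 0 0.14; 0 0 0 0.14; 0 0 0 0.1", hand=-1, squeeze=30)

```text
clock: 1.15
position: [0.2642, 0.5655, 0.3]
ee_rot: [-0.002, 0.708, -0.001, 0.707]
ft_force: [-0.4, 0.4, -1.2]
grip_width: 1.003
```

Call:
play_rows(increments="0 -0.01 0.005 0; 0 -0.02 0.01 0; 0 -0.035 0.018 0; 0 -0.035 0.018 0; 0 -0.035 0.018 0; 0 -0.035 0.018 0; 0 -0.035 0.018 0; 0 -0.035 0.018 0; 0 -0.035 0.018 0; 0 -0.035 0.018 0; 0 -0.035 0.018 0; 0.01 -0.035 0.018 0; 0.02 -0.02 0.018 0; 0.02 -0.01 0.005 0; 0 0 0 0")

```text
clock: 2.65
position: [0.4978, 0.1305, 0.2491]
ee_rot: [-0.016, 0.707, 0.015, 0.707]
ft_force: [0.2, -0.1, -0.5]
grip_width: 1.002
```

Run:
```python
from workcell import get_obs,camera
import cv2
o=get_obs(); print(o["position"],o["ee_rot"],o["ft_force"],o["joint_pos"])
c=camera("wrist"); cv2.imwrite("pics/w1.png",c["img"])
```

```text
[0.49776317 0.13048904 0.24906005] [-0.01580615  0.70679306  0.01485818  0.70708767] [ 0.2469912  -0.14992839 -0.46346371] [-0.77274527  0.0730371   0.45215858  1.75719322 -0.03147819  1.31879758
 -0.27041451]
```

View pics/w1.png

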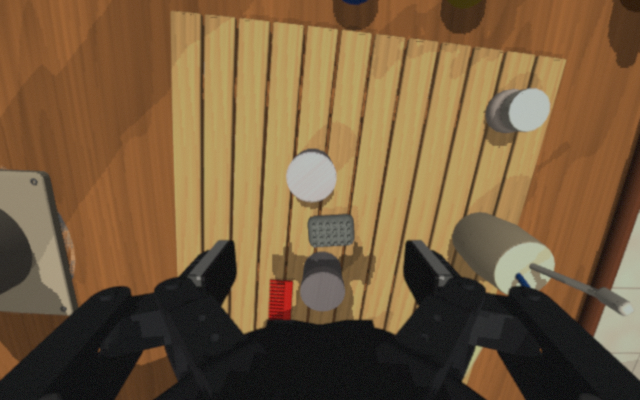

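The wrist view shows the left tin's lid at (311,176), the face brush at (331,230), the middle tin's lid at about (322,290), the comb at (280,300) and the holder at right.

Run:
```python
from h import *
from workcell import get_obs,camera
np.set_printoptions(precision=4,suppress=True)
o=get_obs(); c=camera("wrist"); g=cv2.cvtColor(c["img"],cv2.COLOR_BGR2HSV)
m=((g[...,1]<35)&(g[...,2]>140)).astype(np.uint8)
n,l,st,ce=cv2.connectedComponentsWithStats(m)
for i in range(1,n):
    if 300<st[i,4]<20000: print(st[i],ce[i],ray(c,ce[i],.08,o))
print(ray(c,(311.5,176),.08,o),ray(c,(322,290),.08,o))
print(ray(c,(311.5+26,176),.08,o)-ray(c,(311.5-24,176),.08,o))
cv2.imwrite("pics/m.png",m*255)
for uv in [(310,217),(353,245),(270,280),(293,280)]: print(ray(c,uv,.045 if uv[1]<250 else .026,o))
```

```text
[ 507   90   41   43 1318] [526.9219 110.7109] [0.7136 0.2204 0.08  ]
[ 286  153   50   49 1894] [310.5238 177.2402] [0.4873 0.1388 0.08  ]
[496 244  43  33 338] [514.0237 255.5769] [0.7375 0.0531 0.08  ]
[612 249  28  39 780] [628.1321 271.0321] [0.8915 0.0366 0.08  ]
[ 594  289   46   53 1171] [619.7498 311.655 ] [ 0.9012 -0.0231  0.08  ]
[613 329  27  33 525] [626.2819 345.1714] [ 0.9303 -0.0768  0.08  ]
[0.4884 0.1403 0.08  ] [ 0.5065 -0.0029  0.08  ]
[0.0553 0.0024 0.    ]
[0.4877 0.0802 0.045 ]
[0.5458 0.0436 0.045 ]
[ 0.4327 -0.0251  0.026 ]
[ 0.466  -0.0236  0.026 ]
```

Call:
play_rows(increments="0 0.004 -0.005 0.04; 0.01 0.004 -0.0045 0; 0.025 0 0 0; 0.025 0 0 0; 0.025 0 0 0; 0.025 0 0 0; 0.015 0 0 0; 0.005 0 0 0; 0 0 0 0")

```text
clock: 3.65
position: [0.4863, 0.1539, 0.1218]
ee_rot: [-0.009, 0.703, 0.016, 0.711]
ft_force: [0.2, 0.1, -0.8]
grip_width: 1.004
```

```bash
cat > d.py <<'E'
import sys; from h import *; from workcell import get_obs
np.set_printoptions(precision=4,suppress=True)
o=get_obs(); R=Rn.from_quat(o["ee_rot"]).as_matrix()
print("t",o["clock"],"pos",o["position"],"F",o["ft_force"],"w",o["grip_width"])
print("toolx",R[:,0],"toolz",R[:,2],"j",o["joint_pos"],"v",o["joint_velocities"])
if len(sys.argv)>1: print("tool delta",R.T@(np.array(sys.argv[1:4],float)-o["position"]), "turn", np.arctan2(R[1,2],R[0,2]))
E
python3 d.py .4885 .1385 .122
```

```text
t 3.65 pos [0.4863 0.1539 0.1218] F [ 0.2483  0.1441 -0.782 ] w 1.0035032087657878
toolx [ 0.0107  0.0098 -0.9999] toolz [0.9993 0.0355 0.011 ] j [-0.7805  0.176   0.4257  1.9346 -0.0905  1.0347 -0.2797] v [-0.0105 -0.0087 -0.0095 -0.0041  0.0022  0.0049  0.0044]
tool delta [-0.0003 -0.0154  0.0017] turn 0.035559465277941356
```

Call:
play_rows(increments="0 -0.007 0.001 0.02; 0 -0.008 0.001 0.015; 0 0 0 0; 0 0 0 0")

```text
clock: 4.05
position: [0.4902, 0.1386, 0.1246]
ee_rot: [0.005, 0.702, 0.004, 0.712]
ft_force: [0.2, 1.6, 0.3]
grip_width: 0.998
```

```bash
python3 d.py .4885 .1385 .122
```

```text
t 4.05 pos [0.4902 0.1386 0.1246] F [0.1701 1.5531 0.3074] w 0.9980155081374874
toolx [ 0.0146  0.0123 -0.9998] toolz [ 0.9999 -0.0009  0.0146] j [-0.7643  0.1682  0.4413  1.9375 -0.0913  1.0357 -0.284 ] v [ 0.0094 -0.0078  0.0088 -0.001   0.0077  0.0022 -0.0001]
tool delta [ 0.0026 -0.0002 -0.0017] turn -0.0008941071660951852
```

Call:
play_rows(increments="0.01 -0.0005 -0.0005 0; 0.015 -0.0005 -0.0005 0; 0.015 -0.0005 -0.0005 0; 0.015 -0.0005 -0.0005 0; 0.01 -0.0005 -0.0003 0; 0.005 0 0 0; 0 0 0 0")

```text
clock: 4.75
position: [0.4891, 0.1374, 0.0503]
ee_rot: [0.005, 0.701, 0.005, 0.713]
ft_force: [-0.9, 0.0, 0.1]
grip_width: 1.001
```

```bash
python3 d.py .4885 .1385 .037; python3 -c "
from workcell import camera;import cv2
cv2.imwrite('pics/s2.png',camera('side')['img'][100:350,200:450].repeat(2,0).repeat(2,1));cv2.imwrite('pics/w2.png',camera('wrist')['img'])"
```

```text
t 4.75 pos [0.4891 0.1374 0.0503] F [-0.8592  0.0273  0.1015] w 1.0010225482597683
toolx [ 0.016   0.0134 -0.9998] toolz [ 0.9999 -0.0002  0.016 ] j [-0.7381  0.2755  0.425   2.0013 -0.1565  0.8748 -0.2288] v [-0.     -0.0009  0.0015 -0.0043  0.0012  0.0017 -0.0001]
tool delta [ 0.0133  0.0009 -0.0008] turn -0.00015188028200014103
```

View pics/w2.png

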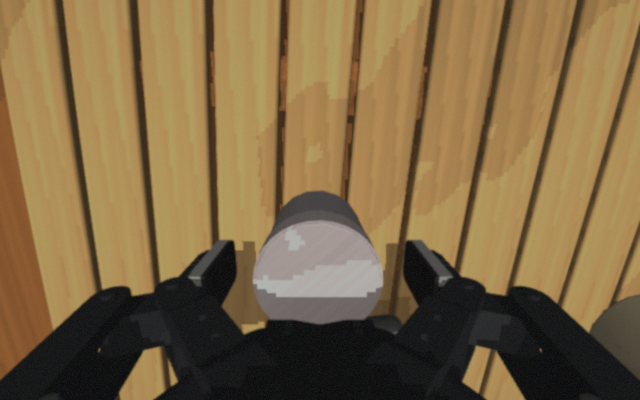

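Call:
play_rows(increments="0.008 0 -0.0005 0; 0.005 0 0 0; 0 0 0 0")

```text
clock: 5.15
position: [0.4902, 0.1383, 0.0385]
ee_rot: [0.005, 0.7, 0.006, 0.714]
ft_force: [0.4, -0.4, -0.7]
grip_width: 1.001
```

Call:
play_rows(increments="0 0 0 0; 0 0 0 0; 0 0 0 0; 0 0 0 0; 0 0 0 0; 0 0 0 0; 0 0 0 0; 0 0 0 0", hand=1, squeeze=45)

```text
clock: 5.95
position: [0.4901, 0.1383, 0.0391]
ee_rot: [0.005, 0.7, 0.006, 0.714]
ft_force: [-0.3, -0.0, -0.4]
grip_width: 0.619
```

```bash
python3 d.py .4885 .1385 .037
```

```text
t 5.95 pos [0.4901 0.1383 0.0391] F [-0.2676 -0.0225 -0.3903] w 0.6193542185043174
toolx [ 0.019   0.0156 -0.9997] toolz [0.9998 0.     0.019 ] j [-0.7325  0.2947  0.4198  2.0077 -0.1701  0.8475 -0.2183] v [ 0.0008 -0.0012 -0.001  -0.0004 -0.0022 -0.0006  0.001 ]
tool delta [ 0.002   0.0001 -0.0016] turn 1.7326255742181145e-05
```

Call:
play_rows(increments="-0.005 0 0 0; -0.01 0 0 0; -0.012 0 0 0; -0.01 0 0 0; -0.005 0 0 0; 0 0 0 0; 0 0 0 0; 0 0 0 0; 0 0 0 0; 0 0 0 0; 0 0 0 0; 0 0 0 0; 0 0 0 0; 0 0 0 0; 0 0 0 0; 0 0 0 0; 0 0 0 0")

```text
clock: 7.65
position: [0.4888, 0.1374, 0.0845]
ee_rot: [0.005, 0.701, 0.005, 0.714]
ft_force: [-0.1, 0.4, -1.7]
grip_width: 0.623
```

```bash
python3 d.py .4891 .1383 .039; python3 -c "
from workcell import camera,get_obs;import cv2
print(get_obs()['ft_force'])
cv2.imwrite('pics/s3.png',camera('side')['img'][100:350,200:450].repeat(2,0).repeat(2,1));print(get_obs()['ft_force'],get_obs()['tau'])"
```

```text
t 7.65 pos [0.4888 0.1374 0.0845] F [-0.0847  0.355  -1.6941] w 0.6231080247287125
toolx [ 0.0183  0.0151 -0.9997] toolz [ 0.9998 -0.0001  0.0183] j [-0.7527  0.2185  0.4364  1.9804 -0.1239  0.944  -0.2546] v [ 0.0001 -0.0009 -0.0004 -0.0004 -0.0007 -0.0016  0.0011]
tool delta [ 0.0455  0.0002 -0.0005] turn -0.0001374954742636075
[-0.08470221  0.35499294 -1.6940535 ]
[-0.20574929 -0.07560055 -2.61658891] [ 5.72452554e-04 -4.44102144e+01  4.00052503e+00 -3.37000716e+01
 -3.24312667e-02 -1.24751399e-01  6.76119112e-05]
```

View pics/s3.png

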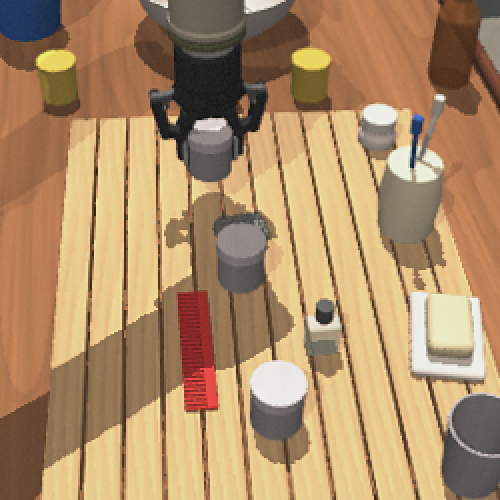

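The left tin is lifted (side crop at 210,150), the others are standing, and the comb and brush look undisturbed. I'll average its weight.

```bash
cat > wgh.py <<'E'
from workcell import camera,get_obs; import numpy as np
f=[]
for i in range(12): camera("side"); o=get_obs(); f.append(np.r_[o["ft_force"],o["tau"][[1,3]]])
f=np.array(f); print(f.mean(0).round(2),f.std(0).round(2))
E
python3 wgh.py
```

```text
[  0.    -0.09  -1.86 -44.42 -33.71] [0.36 0.4  0.59 0.   0.  ]
```

Call:
play_rows(increments="0.006 0 0 0; 0.01 0 0 0; 0.012 0 0 0; 0.008 0 0 0; 0.004 0 0 0; 0.001 0 0 0; 0 0 0 0")

```text
clock: 9.0
position: [0.489, 0.1378, 0.0389]
ee_rot: [0.005, 0.701, 0.005, 0.713]
ft_force: [-2.1, -0.8, 6.9]
grip_width: 0.622
```

```bash
python3 d.py .4891 .1383 .039
```

```text
t 9.0 pos [0.489  0.1378 0.0389] F [-2.1114 -0.8119  6.9287] w 0.6218485486525192
toolx [ 0.0164  0.0143 -0.9998] toolz [ 0.9999 -0.0002  0.0164] j [-0.7339  0.2944  0.4213  2.0085 -0.1696  0.85   -0.2188] v [-0.0003  0.0042  0.001  -0.0025 -0.0012 -0.0009  0.0018]
tool delta [-0.      0.0005  0.0001] turn -0.00018329112245457928
```

Call:
play_rows(increments="0 0 0 0; 0 0 0 0; 0 0 0 0; 0 0 0 0; 0 0 0 0; 0 0 0 0", hand=-1)

```text
clock: 9.6
position: [0.4904, 0.1383, 0.0402]
ee_rot: [0.006, 0.7, 0.005, 0.714]
ft_force: [0.2, -0.7, -0.2]
grip_width: 0.999
```

Call:
play_rows(increments="-0.01 0 0 0; -0.02 0 0 0; -0.03 0 0 0; -0.03 0 0 0; -0.03 0 0 0; -0.03 0 0 0; -0.02 -0.01 0.002 0; 0 -0.02 0.003 0; 0 -0.03 0.004 0; 0 -0.03 0.004 0; 0 -0.025 0.003 0; 0 -0.015 0.002 0; 0 0 0 0; 0 0 0 0")

```text
clock: 11.0
position: [0.5049, -0.0004, 0.2259]
ee_rot: [0.007, 0.698, 0.006, 0.717]
ft_force: [0.4, -0.3, -0.1]
grip_width: 0.996
```

```bash
python3 d.py .507 -.004 .13; python3 -c "
from workcell import camera;import cv2
cv2.imwrite('pics/w4.png',camera('wrist')['img']);cv2.imwrite('pics/s4.png',camera('side')['img'])"
```

```text
t 11.0 pos [ 0.5049 -0.0004  0.2259] F [ 0.3645 -0.2543 -0.1059] w 0.9961572947807409
toolx [ 0.0269  0.0183 -0.9995] toolz [ 0.9996 -0.0022  0.0268] j [-0.6385  0.0401  0.5805  1.8402 -0.0409  1.2402 -0.0479] v [ 0.0106 -0.0075  0.0044 -0.0019  0.0052  0.006   0.0011]
tool delta [ 0.0958 -0.0054 -0.0005] turn -0.002219251770250336
```

View pics/w4.png

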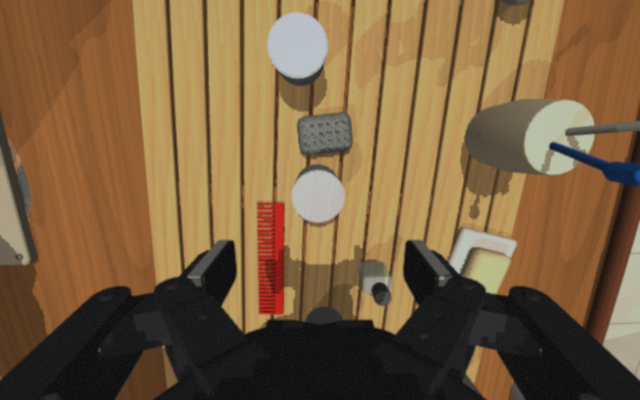

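View pics/s4.png

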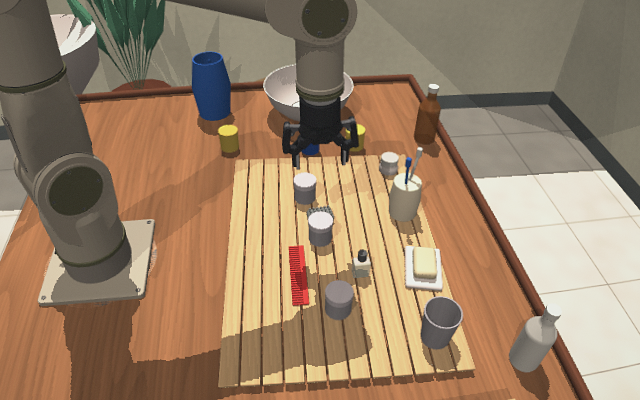

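The left tin stands back at side (304,187). In the wrist view the middle lid is at (318,194), the comb's top at (271,203) and the face brush at (325,133).

Run:
```python
from h import *
from workcell import get_obs,camera
np.set_printoptions(precision=4,suppress=True)
o=get_obs(); c=camera("wrist"); g=cv2.cvtColor(c["img"],cv2.COLOR_BGR2HSV)
m=((g[...,1]<40)&(g[...,2]>125)).astype(np.uint8)
n,l,st,ce=cv2.connectedComponentsWithStats(m)
for i in range(1,n):
    if 800<st[i,4]<20000: print(st[i],ce[i],ray(c,ce[i],.08,o))
for uv in [(318.5,194),(297,48)]:print(ray(c,uv,.08,o))
print("comb",ray(c,(257,203),.023,o),ray(c,(284,203),.023,o))
```

```text
[ 267   13   61   66 3130] [297.2703  45.4351] [0.488  0.1379 0.08  ]
[ 525  102   57   68 1949] [548.2904 129.8394] [0.741  0.0628 0.08  ]
[ 292  170   53   53 2176] [317.6622 196.1392] [ 0.5062 -0.0046  0.08  ]
[ 605  225   35  116 1779] [628.5644 297.0585] [ 0.8866 -0.135   0.08  ]
[ 449  229   67   44 1193] [478.4568 246.3529] [ 0.685  -0.0636  0.08  ]
[ 0.5071 -0.0023  0.08  ]
[0.4877 0.1357 0.08  ]
comb [ 0.4317 -0.0267  0.023 ] [ 0.4653 -0.027   0.023 ]
```

Call:
play_rows(increments="0.01 -0.003 0 0; 0.025 -0.001 0 0; 0.03 -0.001 0 0; 0.025 0 0 0; 0.01 0 0 0; 0.003 0 0 0; 0 0 0 0")

```text
clock: 11.85
position: [0.5072, 0.0008, 0.1169]
ee_rot: [0.004, 0.698, 0.009, 0.716]
ft_force: [-0.4, -0.4, -0.4]
grip_width: 1.002
```

```bash
python3 d.py .5065 -.003 .038
```

```text
t 11.85 pos [0.5072 0.0008 0.1169] F [-0.394  -0.3838 -0.4352] w 1.0023862233802954
toolx [ 0.026   0.0184 -0.9995] toolz [0.9996 0.0064 0.0262] j [-0.6103  0.1749  0.5805  1.963  -0.1336  1.009   0.0385] v [-0.0008  0.0022 -0.0013 -0.0069  0.0007  0.0024 -0.0024]
tool delta [ 0.0788 -0.0053 -0.0028] turn 0.006415736569206855
```

Call:
play_rows(increments="0.008 -0.003 -0.001 0.006; 0.015 -0.001 -0.0006 0; 0.018 -0.0005 -0.0006 0; 0.018 -0.0005 -0.0004 0; 0.01 0 -0.0002 0; 0.005 0 0 0; 0 0 0 0")

```text
clock: 12.55
position: [0.5107, -0.003, 0.0444]
ee_rot: [0.008, 0.694, 0.007, 0.72]
ft_force: [-0.7, 1.0, -0.7]
grip_width: 1.0
```

```bash
python3 d.py .5065 -.003 .038; python3 -c "
from workcell import camera;import cv2
cv2.imwrite('pics/w5.png',camera('wrist')['img'])"
```

```text
t 12.55 pos [ 0.5107 -0.003   0.0444] F [-0.6683  0.956  -0.7446] w 0.9998606553951529
toolx [ 0.0361  0.0211 -0.9991] toolz [ 0.9993 -0.0011  0.0361] j [-0.5642  0.295   0.5557  2.0176 -0.233   0.8477  0.1209] v [ 0.001  -0.0094  0.0052 -0.0107  0.0025  0.0042 -0.0029]
tool delta [ 0.0063 -0.0001 -0.0045] turn -0.001075911194606523
```

View pics/w5.png

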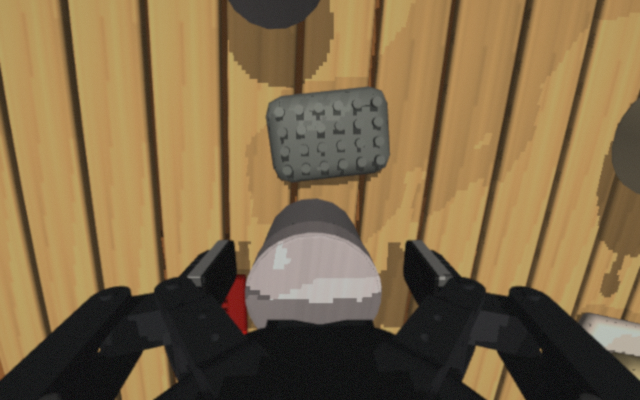

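Call:
play_rows(increments="0.003 0 -0.0025 0; 0.003 0 -0.002 0; 0 0 0 0")

```text
clock: 12.9
position: [0.5075, -0.0027, 0.0398]
ee_rot: [0.008, 0.693, 0.008, 0.721]
ft_force: [-0.7, -0.5, 0.7]
grip_width: 0.996
```

Call:
play_rows(increments="0 0 0 0; 0 0 0 0; 0 0 0 0; 0 0 0 0; 0 0 0 0; 0 0 0 0; 0 0 0 0", hand=1)

```text
clock: 13.6
position: [0.5076, -0.0026, 0.041]
ee_rot: [0.008, 0.693, 0.008, 0.721]
ft_force: [-0.4, -0.7, 1.4]
grip_width: 0.63
```

```bash
python3 d.py .5065 -.003 .038
```

```text
t 13.6 pos [ 0.5076 -0.0026  0.041 ] F [-0.4264 -0.6564  1.3934] w 0.6303564948987462
toolx [ 0.0394  0.0229 -0.999 ] toolz [ 0.9992 -0.001   0.0394] j [-0.5647  0.2919  0.5542  2.0301 -0.2354  0.8345  0.123 ] v [ 0.0006  0.0007 -0.0019 -0.0002 -0.0014 -0.0009  0.    ]
tool delta [ 0.003  -0.0005 -0.0012] turn -0.0009725515055612319
```

Call:
play_rows(increments="-0.005 0 0 0; -0.01 0 0.0004 0; -0.012 0 0.0005 0; -0.01 0 0.0005 0; -0.005 0 0 0; 0 0 0 0; 0 0 0 0; 0 0 0 0; 0 0 0 0; 0 0 0 0; 0 0 0 0; 0 0 0 0; 0 0 0 0; 0 0 0 0; 0 0 0 0; 0 0 0 0; 0 0 0 0")

```text
clock: 15.3
position: [0.5063, -0.0038, 0.0859]
ee_rot: [0.008, 0.694, 0.008, 0.72]
ft_force: [0.3, -0.1, -3.6]
grip_width: 0.629
```

```bash
python3 wgh.py; python3 d.py .5076 -.0026 .041; python3 -c "
from workcell import camera;import cv2
cv2.imwrite('pics/s6.png',camera('side')['img'][100:350,200:450].repeat(2,0).repeat(2,1))"
```

```text
[-1.900e-01 -2.000e-02 -2.910e+00 -4.138e+01 -3.412e+01] [0.56 0.4  0.31 0.   0.  ]
t 15.9 pos [ 0.5063 -0.0038  0.0858] F [-0.3025 -0.6278 -3.1697] w 0.6280780530886273
toolx [ 0.0373  0.0223 -0.9991] toolz [ 0.9993 -0.0012  0.0373] j [-0.593   0.213   0.5787  2.0014 -0.1714  0.9299  0.0729] v [ 0.     -0.0004 -0.0015 -0.0009  0.0003 -0.0002 -0.0007]
tool delta [ 0.0449  0.0002 -0.0003] turn -0.0011697667840627317
```

View pics/s6.png

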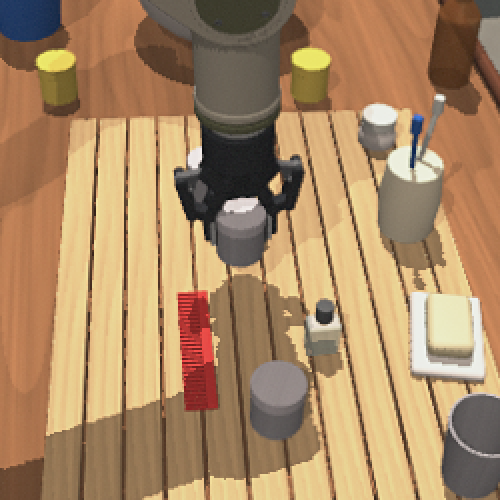

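The middle tin is in the air and weighs about 2.9 N, so it is light. I'll set it back.

Call:
play_rows(increments="0.006 0 -0.0002 0; 0.01 0 -0.0003 0; 0.012 0 -0.0003 0; 0.008 0 0 0; 0.003 0 0 0; 0.001 0 0 0; 0 0 0 0")

```text
clock: 16.65
position: [0.5061, -0.003, 0.041]
ee_rot: [0.008, 0.695, 0.007, 0.719]
ft_force: [0.5, -0.9, -2.8]
grip_width: 0.631
```

```bash
python3 d.py .5076 -.0026 .041
```

```text
t 16.65 pos [ 0.5061 -0.003   0.041 ] F [ 0.4775 -0.8783 -2.8453] w 0.6307068036447043
toolx [ 0.0351  0.0215 -0.9992] toolz [ 0.9994 -0.0011  0.0351] j [-0.5668  0.2922  0.5566  2.0303 -0.2337  0.8387  0.1217] v [-0.0003  0.0046  0.0006 -0.0021 -0.0015 -0.0012 -0.0003]
tool delta [0.0001 0.0004 0.0015] turn -0.0011096164435627366
```

Not touching quite yet; another 1–2 mm.

Call:
play_rows(increments="0.001 0 0 0; 0.001 0 0 0; 0 0 0 0")

```text
clock: 16.95
position: [0.5066, -0.0029, 0.0414]
ee_rot: [0.009, 0.695, 0.008, 0.719]
ft_force: [-0.1, -0.1, -2.8]
grip_width: 0.63
```

Call:
play_rows(increments="0.003 0 0 0; 0.002 0 0 0; 0 0 0 0")

```text
clock: 17.25
position: [0.5073, -0.0028, 0.0414]
ee_rot: [0.01, 0.695, 0.009, 0.719]
ft_force: [0.0, -0.2, -3.4]
grip_width: 0.627
```

Call:
play_rows(increments="0.004 0 0 0; 0.003 0 0 0")

```text
clock: 17.45
position: [0.5082, -0.0025, 0.0404]
ee_rot: [0.012, 0.695, 0.011, 0.719]
ft_force: [-31.7, -1.4, 65.8]
grip_width: 0.632
```

```bash
python3 d.py .5076 -.0026 .041; python3 wgh.py; python3 d.py .5076 -.0026 .041
```

```text
t 17.45 pos [ 0.5082 -0.0025  0.0404] F [-31.7492  -1.3576  65.8199] w 0.6324116678421732
toolx [ 0.033   0.0322 -0.9989] toolz [ 0.9995 -0.0019  0.0329] j [-0.5552  0.2992  0.5525  2.0235 -0.2512  0.8429  0.1391] v [ 0.0243  0.0105 -0.0083 -0.0119 -0.032   0.0195  0.0356]
tool delta [-0.0006 -0.0001 -0.0006] turn -0.0019105242604901215
[-26.59  -1.2   59.93 -24.35 -25.98] [0.28 0.39 0.49 0.13 0.02]
t 18.05 pos [ 0.5082 -0.0025  0.0404] F [-26.3727  -0.8148  59.4745] w 0.6285974230275981
toolx [ 0.0334  0.0322 -0.9989] toolz [ 0.9994 -0.0019  0.0333] j [-0.5553  0.2988  0.5525  2.0238 -0.251   0.8425  0.139 ] v [-0.0004  0.0001 -0.0008 -0.0007 -0.0018 -0.0023 -0.0007]
tool delta [-0.0006 -0.0001 -0.0006] turn -0.0018807762486268993
```

It is on the slats, since pressing now gives 60 N. I'll relax with still rows, then open.

Call:
play_rows(increments="0 0 0 0; 0 0 0 0; 0 0 0 0")

```text
clock: 18.35
position: [0.5092, -0.0025, 0.0417]
ee_rot: [0.012, 0.694, 0.011, 0.72]
ft_force: [-0.0, 0.2, -2.1]
grip_width: 0.631
```

Call:
play_rows(increments="0 0 0 0; 0 0 0 0; 0 0 0 0; 0 0 0 0; 0 0 0 0; 0 0 0 0", hand=-1)

```text
clock: 18.95
position: [0.5098, -0.0023, 0.0412]
ee_rot: [0.012, 0.694, 0.011, 0.72]
ft_force: [0.3, -0.7, 0.3]
grip_width: 1.001
```

Call:
play_rows(increments="-0.01 0 0 0; -0.02 0 0 0; -0.03 0 0 0; -0.03 0 0.001 0; -0.03 0 0.001 0; -0.03 0 0.001 0; -0.02 -0.01 0.001 0; 0 -0.02 0.001 0; 0 -0.035 0.001 0; 0 -0.035 0.001 0; 0 -0.035 0.001 0; 0 -0.035 0.001 0; 0 -0.015 0.001 0; 0 0 0 0; 0 0 0 0")

```text
clock: 20.45
position: [0.512, -0.2018, 0.2236]
ee_rot: [0.013, 0.691, 0.01, 0.723]
ft_force: [0.2, 0.1, 0.4]
grip_width: 0.999
```

```bash
python3 d.py .516 -.202 .13; python3 -c "
from workcell import camera;import cv2
cv2.imwrite('pics/w7.png',camera('wrist')['img']);cv2.imwrite('pics/s7.png',camera('side')['img'])"
```

```text
t 20.45 pos [ 0.512  -0.2018  0.2236] F [0.2289 0.0724 0.435 ] w 0.9985582745176482
toolx [ 0.0457  0.0324 -0.9984] toolz [ 0.999  -0.004   0.0456] j [-0.3667  0.1781  0.775   1.7445 -0.1816  1.2444  0.4515] v [ 0.0072 -0.0028  0.0055 -0.0051  0.0032  0.0045 -0.0008]
tool delta [ 0.0936 -0.0033 -0.0002] turn -0.004022527466957312
```

View pics/w7.png

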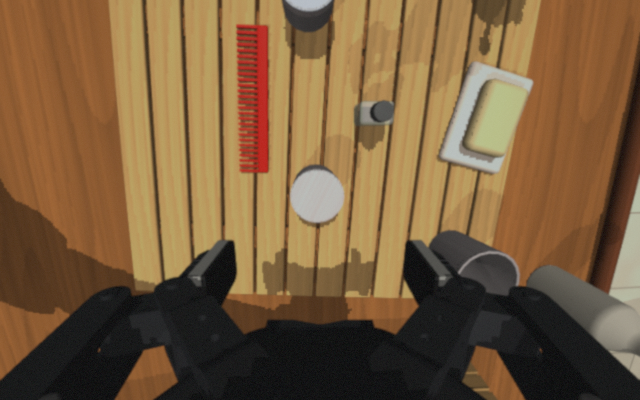

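View pics/s7.png

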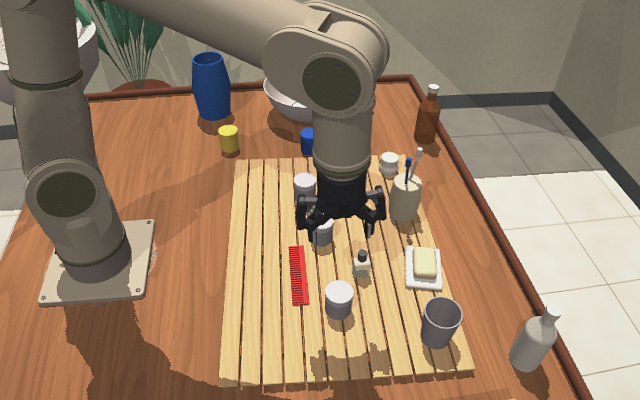

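In the wrist view the right tin's lid is at (317,195), the comb's lower end at (252,170), the perfume bottle at (378,112) and the cup at (480,265).

Run:
```python
from h import *
from workcell import get_obs,camera
np.set_printoptions(precision=4,suppress=True)
o=get_obs(); c=camera("wrist"); g=cv2.cvtColor(c["img"],cv2.COLOR_BGR2HSV)
m=((g[...,1]<40)&(g[...,2]>125)).astype(np.uint8)
n,l,st,ce=cv2.connectedComponentsWithStats(m)
for i in range(1,n):
    if 800<st[i,4]<20000: print(st[i],ce[i],ray(c,ce[i],.08,o))
print(ray(c,(317.5,194.5),.08,o), ray(c,(240,172),.024,o), ray(c,(268,172),.024,o), ray(c,(358,125),.05,o))
```

```text
[ 441   65   91  108 2617] [474.8877 117.2812] [ 0.6736 -0.1245  0.08  ]
[ 290  170   54   53 2210] [316.3163 196.1018] [ 0.5148 -0.203   0.08  ]
[ 595  179   45  171 3412] [624.3432 289.1117] [ 0.8917 -0.325   0.08  ]
[ 0.5161 -0.2013  0.08  ] [ 0.4256 -0.1849  0.024 ] [ 0.4589 -0.1853  0.024 ] [ 0.5615 -0.1314  0.05  ]
```

Call:
play_rows(increments="0.01 -0.002 0 0; 0.025 -0.002 0 0; 0.03 -0.001 0 0; 0.025 -0.001 -0.0005 0; 0.01 0 -0.0005 0; 0.003 0 0 0; 0 0 0 0")

```text
clock: 21.3
position: [0.5175, -0.1976, 0.1152]
ee_rot: [0.01, 0.69, 0.015, 0.723]
ft_force: [0.1, -0.3, 0.8]
grip_width: 0.999
```

```bash
python3 d.py .5155 -.2035 .040
```

```text
t 21.3 pos [ 0.5175 -0.1976  0.1152] F [ 0.0804 -0.2568  0.8126] w 0.9989994010721593
toolx [ 0.0466  0.0356 -0.9983] toolz [0.9989 0.0066 0.0468] j [-0.3145  0.315   0.7345  1.8576 -0.3031  1.037   0.5532] v [-0.003  -0.0032  0.0033 -0.0045  0.0018  0.0029 -0.0014]
tool delta [ 0.0748 -0.0085 -0.0055] turn 0.006634313077182733
```

Call:
play_rows(increments="0.004 -0.004 -0.002 0.006; 0.014 -0.002 -0.0012 0; 0.018 -0.001 -0.0012 0; 0.018 -0.001 -0.0012 0; 0.01 -0.0005 -0.001 0; 0.004 0 -0.0005 0; 0 0 0 0")

```text
clock: 22.0
position: [0.5158, -0.2056, 0.0456]
ee_rot: [0.012, 0.688, 0.012, 0.726]
ft_force: [-0.1, 0.4, 0.0]
grip_width: 1.0
```

```bash
python3 d.py .5155 -.2035 .040; python3 -c "
from workcell import camera;import cv2
cv2.imwrite('pics/w8.png',camera('wrist')['img'])"
```

```text
t 22.0 pos [ 0.5158 -0.2056  0.0456] F [-0.0875  0.3825  0.0365] w 1.0001078569538937
toolx [ 0.0536  0.0346 -0.998 ] toolz [ 0.9986 -0.0003  0.0536] j [-0.2488  0.4185  0.6862  1.9094 -0.4025  0.9035  0.6411] v [ 0.0021  0.0003  0.003  -0.0062  0.0012  0.0009  0.0003]
tool delta [ 0.0057  0.0019 -0.0006] turn -0.00032127839217355604
```

View pics/w8.png

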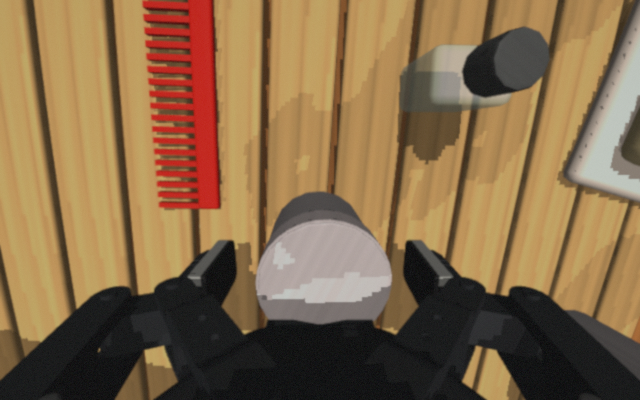

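Call:
play_rows(increments="0.003 0.001 0.0005 0; 0.003 0.0005 0 0; 0 0 0 0")

```text
clock: 22.35
position: [0.5181, -0.204, 0.0413]
ee_rot: [0.012, 0.687, 0.012, 0.727]
ft_force: [0.9, 0.9, -0.1]
grip_width: 1.004
```

Call:
play_rows(increments="0 0 0 0; 0 0 0 0; 0 0 0 0; 0 0 0 0; 0 0 0 0; 0 0 0 0; 0 0 0 0", hand=1, squeeze=60)

```text
clock: 23.05
position: [0.5176, -0.204, 0.0425]
ee_rot: [0.012, 0.687, 0.013, 0.727]
ft_force: [0.2, -0.1, 1.0]
grip_width: 0.624
```

Call:
play_rows(increments="-0.005 0 0 0; -0.01 0 0.0004 0; -0.012 0 0.0005 0; -0.01 0 0.0005 0; -0.005 0 0 0; 0 0 0 0; 0 0 0 0; 0 0 0 0; 0 0 0 0; 0 0 0 0; 0 0 0 0; 0 0 0 0; 0 0 0 0; 0 0 0 0; 0 0 0 0; 0 0 0 0; 0 0 0 0")

```text
clock: 24.75
position: [0.5142, -0.2048, 0.086]
ee_rot: [0.013, 0.689, 0.013, 0.725]
ft_force: [-0.4, -1.0, -6.5]
grip_width: 0.628
```

```bash
python3 wgh.py; python3 d.py .5155 -.204 .041; python3 -c "
from workcell import camera;import cv2
cv2.imwrite('pics/s9.png',camera('side')['img'])"
```

```text
[-6.000e-02  1.000e-02 -6.570e+00 -4.881e+01 -3.537e+01] [0.54 0.49 0.49 0.   0.  ]
t 25.35 pos [ 0.5142 -0.2048  0.0859] F [ 0.1389 -0.2715 -7.2308] w 0.6268729994224733
toolx [ 0.051   0.0364 -0.998 ] toolz [ 0.9987 -0.0004  0.051 ] j [-0.2831  0.3552  0.7209  1.8852 -0.3456  0.9794  0.596 ] v [ 0.0005 -0.0004  0.0002  0.001   0.0009  0.0001 -0.0013]
tool delta [ 0.0449 -0.0008 -0.001 ] turn -0.0004036706922634423
```

View pics/s9.png

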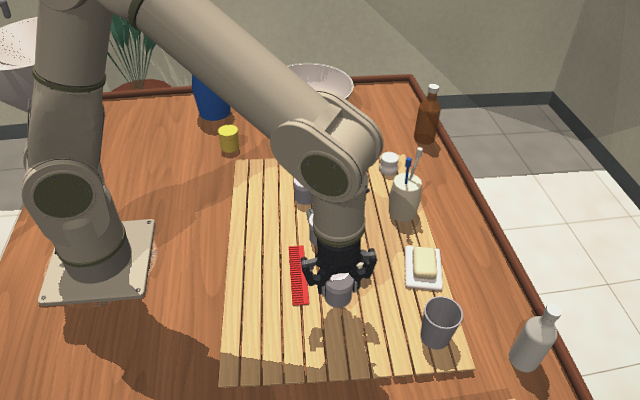

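The right tin weighs about 6.6 N, so it is the heavy one. I'll raise it another 10.5 cm, so its underside is about 15 cm above the slats.

Call:
play_rows(increments="-0.006 0 0.0003 0; -0.012 0 0.0006 0; -0.015 0 0.0007 0; -0.015 0 0.0007 0; -0.015 0 0.0007 0; -0.015 0 0.0007 0; -0.012 0 0.0006 0; -0.006 0 0 0; -0.003 0 0 0; 0 0 0 0; 0 0 0 0; 0 0 0 0; 0 0 0 0; 0 0 0 0; 0 0 0 0")

```text
clock: 26.9
position: [0.5126, -0.2097, 0.195]
ee_rot: [0.013, 0.688, 0.012, 0.725]
ft_force: [0.5, 0.4, -6.0]
grip_width: 0.626
```

```bash
python3 d.py .5155 -.204 .191; python3 -c "
from workcell import camera;import cv2
for n in ('side','scene','wrist'): cv2.imwrite(f'pics/{n}10.png',camera(n)['img'])"; python3 wgh.py; python3 d.py
```

```text
t 26.9 pos [ 0.5126 -0.2097  0.195 ] F [ 0.4694  0.3826 -6.0159] w 0.6261478904033355
toolx [ 0.0523  0.0362 -0.998 ] toolz [ 0.9986 -0.0026  0.0523] j [-0.3424  0.2143  0.7772  1.7767 -0.2205  1.186   0.4997] v [ 0.0012  0.0023  0.0005  0.0008  0.0009 -0.0014 -0.0009]
tool delta [0.0043 0.0056 0.0027] turn -0.002597867042173193
[ 3.000e-02 -1.800e-01 -6.540e+00 -4.188e+01 -4.035e+01] [0.57 0.41 0.59 0.03 0.02]
t 27.65 pos [ 0.5127 -0.2098  0.1952] F [ 0.4911  0.0216 -6.3045] w 0.6244265618899836
toolx [ 0.0528  0.0362 -0.9979] toolz [ 0.9986 -0.0026  0.0527] j [-0.3424  0.214   0.7773  1.7765 -0.2205  1.1861  0.4997] v [ 0.0009 -0.0013 -0.0002 -0.0001 -0.0001 -0.0002  0.0014]
```

View pics/scene10.png

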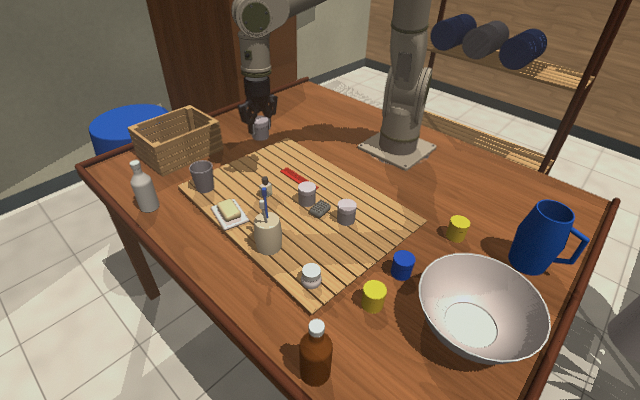

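View pics/wrist10.png

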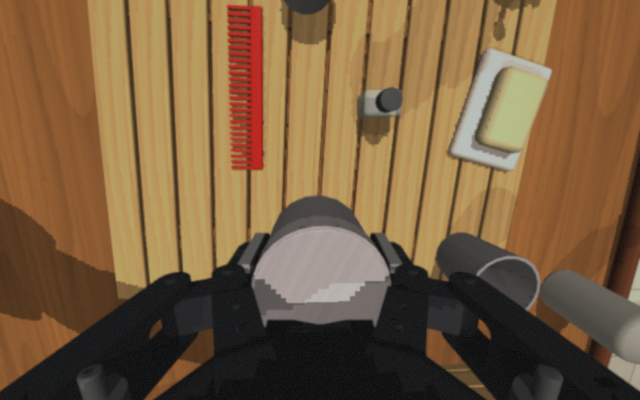

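View pics/side10.png

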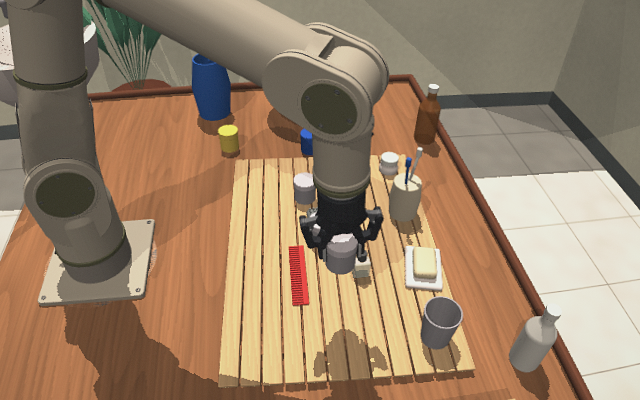

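The left and middle tins stand at scene (347,211) and (307,193), as at the start. The right tin is held upright at (261,128) and at rest. Handing in.

```bash
python3 -c "
from workcell import workorder,get_obs
print(workorder.hand_in()); print(get_obs()['clock'])"; python3 d.py
```

```text
the job is handed in; nothing more can be done
None
the job is handed in; nothing more can be done
the job is handed in; nothing more can be done
```

I hefted the tins left, middle, right. The average vertical force on the tool was about 1.9 N, 2.9 N and 6.6 N, so the right tin is the heavy one. I handed in holding it still, with its underside about 15 cm above the slats, at about 28 s on the clock.

**Last checks:**
- **Held tin:** it showed 6.5 N at the wrist with the TCP steady at z = 0.195. The tool leaned about 0.06 rad from vertical, from small tilt drift that the moves could not correct.
- **Other two tins:** in the scene picture both stand upright at their original pixels.
- **Bystanders:** none looked disturbed in the last pictures. I judged this by eye and did not measure them.

**What went less smoothly:** when I set the middle tin down, the wrist force did not show contact at first. I pressed it onto the slats with up to about 66 N vertical for roughly half a second before relaxing and letting go. That is under the 120 N wrist limit, and the tin did not visibly move.

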